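Lid the finished baskets

ROBOT

A 7-joint arm with a two-finger parallel gripper is mounted at the origin on the work surface. World frame = base frame: x ahead of the robot, y to its left, z up, the work surface at z = 0. Lengths are in m, angles in rad, forces in N, time in s.
With the tool pointing down it reaches from about 0.425 to 0.875 m from the base axis. Payload 4.7 kg.
Tool frame: the origin (TCP) lies at the very end of the fingers, on their centre line; the grasp point (between the pads) lies 19 mm behind it; z points along the fingers, y is the direction in which the jaws open and shut (so a half turn about z gives the same grasp; the last joint's range is limited). The gripper opens to 87 mm and grips with 3 to 60 N. Pads are 19 mm wide; open, the fingers measure 117 mm over their backs; the gripper's body (75 mm by 190 mm) begins 51 mm behind the grasp point.
Start: joints at [1.202, 0.321, -0.07, 1.45, 0.023, 1.371, -0.057], TCP at [0.243, -0.603, 0.186] pointing down, gripper open.
Joint ranges: [-2.86, 2.86], [-0.3, 2.09], [-1.38, 1.24], [0.06, 2.45], [-1.56, 4.7], [0.09, 2.05], [-2.69, 2.69]. Speed limits (rad/s): [2.57, 2.57, 3.14, 3.14, 3.14, 3.14, 3.14].

INTERFACE

Orientations are given as a rotation vector (axis times angle).
In Python, from bench import * gives the robot as it stands.
- The arm moves only by the shell command python3 -m jog 'ROWS' [OPENING] [FORCE]. ROWS is JSON, a list of rows, each a list of 4 numbers: the shift along the world's x, y, z in mm, then the turn about the world's z in rad. In form: [[x, y, z, twist], ...]. A call has exactly 8 rows; each row is the pose to reach, as a shift and turn from the pose commanded when the call began; what a row does not reach only later rows make up. A row lasts 1/8 s, in which the tool goes at most 62.5 mm and 10.7 degrees, less where a joint would pass 70% of its speed; a pose out of reach is approached as far as the arm can. A call with a gripper value outside its range is refused whole. OPENING is the opening, from -1 (shut) to 1 (fully open), set as the call begins (- or left out, the last holds). The fingers move at their own pace and stop on an object; FORCE is the grip in N (left out, the last holds). Time passes only in rows, so rows that repeat a pose let the fingers close, or fill a call up. It gives the time, the measured TCP pose, the force and the opening at its end, in the units of the state.
- get_state(): the state, without advancing time (a new reading comes with each control period).
- get_image(name): name is "side" or "top"; returns a dict with "image" (384x512x3 uint8, red, green, blue), "fx", "fy", "cx", "cy" (pixels), "D" ([k1, k2, p1, p2, k3] as OpenCV has them; the pictures are not rectified), "position" and "rotation" of the camera in the world. Camera axes: x right, y down, z forward; pixel columns grow to the right and rows downward; lengths in m; the calibration is good to about 2 mm. A picture is of the moment at which its call begins. There is no depth.
- close_job(): hands the job in, once; it reports no verdict.
The state is a dict: "time": time; "joint_positions": joint angles; "qd": joint speeds; "joint_torque": joint torques, N m; "position": TCP position; "tool_rot": TCP orientation; "ft_force": force on the tool from outside, world axes, zero at the start; "torque": the same for the moment, N m; "grip_width": opening from 0.0 (shut) to 1.0 (fully open).
Only numpy, scipy, OpenCV 4.12 (cv2) and the standard library are available. Lean on these libraries where they do the work, as an engineer would, in place of code of your own. Each camera call takes 0.05 s, during which the arm holds its last target. There are 200 camera calls.

TASK

Put each of the four loose woven lids on the basket whose shape and size it matches, so that it drops in and lies flat on the rim, with the square and the oval lid turned to line up with their baskets. Leave the baskets, the cup and the jar standing where they are.

Things in the scene. Friction and masses are not known exactly. Their poses are not given: they have to be found in the camera images.
- large_round_basket: Open woven straw basket, round, 104 mm across, rim 60 mm high, upright walls 7 mm thick, loose on the table with a weighted base. Origin: centre of its underside; z up.
- large_round_lid: Woven straw lid of the large round basket, 108 mm across, right way up on the table. From its origin (centre of underside) up: a plug 8 mm deep, 6 mm smaller all round than the basket's inside, the flat lid at 8 to 18 mm, on its middle a round wooden knob 24 mm across, at 18 to 50 mm. z up; 40 to 140 g. Seated, its origin is 52 mm above the basket's.
- small_round_basket: Open woven straw basket, round, 72 mm across, rim 50 mm high, upright walls 7 mm thick, loose on the table with a weighted base. Origin: centre of its underside; z up.
- small_round_lid: Woven straw lid of the small round basket, 76 mm across, right way up on the table. From its origin (centre of underside) up: a plug 8 mm deep, 6 mm smaller all round than the basket's inside, the flat lid at 8 to 18 mm, on its middle a round wooden knob 24 mm across, at 18 to 50 mm. z up; 40 to 140 g. Seated, its origin is 42 mm above the basket's.
- square_basket: Open woven straw basket, square with rounded corners, 84 mm by 84 mm, rim 55 mm high, upright walls 7 mm thick, loose on the table with a weighted base. Origin: centre of its underside; z up; x and y along its sides.
- square_lid: Woven straw lid of the square basket, 88 mm by 88 mm, right way up on the table. From its origin (centre of underside) up: a plug 8 mm deep, 6 mm smaller all round than the basket's inside, the flat lid at 8 to 18 mm, on its middle a wooden bar grip 46 mm along the lid's x by 16 mm along its y, at 18 to 50 mm. z up; 40 to 140 g. Seated, its origin is 47 mm above the basket's.
- oval_basket: Open woven straw basket, oval (a straight-sided long round), 112 mm along its x by 72 mm along its y, rim 45 mm high, upright walls 7 mm thick, loose on the table with a weighted base. Origin: centre of its underside; z up; x along its long way.
- oval_lid: Woven straw lid of the oval basket, 116 mm along its x by 76 mm along its y, right way up on the table. From its origin (centre of underside) up: a plug 8 mm deep, 6 mm smaller all round than the basket's inside, the flat lid at 8 to 18 mm, on its middle a wooden bar grip 46 mm along the lid's x (its long way) by 16 mm along its y, at 18 to 50 mm. z up; 40 to 140 g. Seated, its origin is 37 mm above the basket's.
- cup: White ceramic cup without a handle, 74 mm across at the rim, 62 mm high, standing among the baskets. Origin: centre of its underside. To be left alone.
- jar: Closed amber glass jar with a wooden cap, 58 mm across, 68 mm high, standing among the baskets. Origin: centre of its underside. To be left alone. Nothing else stands within the area of the baskets and lids; other things stand beyond and beside it.
There are look-alikes about, which are no part of the job. What is shaped like the large_round_lid but blue or red is not meant.

How it is judged:
At the end, for the whole second after the job is handed in: Each lid on its own basket: within 10 mm of centre, 3 mm of seated height, 0.06 rad of level; square and oval within 0.2 rad of the basket's yaw; all at rest (0.02 m/s, 0.2 rad/s), baskets upright within 0.06 rad; baskets, cup and jar within 40 mm of their start (horizontal distance between large_round_lid and large_round_basket below 0.01 m and z of large_round_lid in the frame of large_round_basket between 0.049 and 0.055 m and angle between each of large_round_lid, large_round_basket, small_round_lid, small_round_basket, square_lid, square_basket, oval_lid, oval_basket's own z axis and vertical below 0.06 rad and linear speed of each of large_round_lid, large_round_basket, small_round_lid, small_round_basket, square_lid, square_basket, oval_lid, oval_basket below 0.02 m/s and angular speed of each of large_round_lid, small_round_lid, square_lid, oval_lid below 0.2 rad/s and distance of each of large_round_basket, small_round_basket, square_basket, oval_basket, cup, jar from where it was at the start of the episode below 0.04 m and horizontal distance between small_round_lid and small_round_basket below 0.01 m and z of small_round_lid in the frame of small_round_basket between 0.039 and 0.045 m and horizontal distance between square_lid and square_basket below 0.01 m and z of square_lid in the frame of square_basket between 0.044 and 0.05 m and (angle between the x axis of square_lid and the x axis of square_basket, either way round below 0.2 rad or angle between the x axis of square_lid and the y axis of square_basket, either way round below 0.2 rad) and horizontal distance between oval_lid and oval_basket below 0.01 m and z of oval_lid in the frame of oval_basket between 0.034 and 0.04 m and angle between the x axis of oval_lid and the x axis of oval_basket, either way round below 0.2 rad); the robot touches nothing.
It fails at once if the cup is shifted by more than 40 mm or tipped over (distance of cup from where it was at the start of the episode above 0.04 m or angle between cup's own z axis and vertical above 0.5 rad).
It fails at once if the jar is shifted by more than 40 mm or tipped over (distance of jar from where it was at the start of the episode above 0.04 m or angle between jar's own z axis and vertical above 0.5 rad).
It fails at once if a basket is shifted by more than 40 mm or tipped (distance of any of large_round_basket, small_round_basket, square_basket, oval_basket from where it was at the start of the episode above 0.04 m or angle between any of large_round_basket, small_round_basket, square_basket, oval_basket's own z axis and vertical above 0.4 rad).
It also fails if it takes over 115 s, if anything falls off the work surface, if the arm or the gripper's body presses on something with over 40 N, if the wrist force passes 120 N, or if a joint passes its speed limit or range.

## Working session

There is one attempt and no reset: what is moved stays moved. The work goes in short steps, Python scripts to look and compute and a shell command to move; the robot and the scene stay as the last step left them, time stands still between calls to the robot, and variables do not carry over. Pictures are saved under pics/ and viewed, about 12 in all and at most 16, crops included, and the job is handed in when it is done.

```bash
mkdir -p pics; ls
python3 - <<'E'
from bench import *
import cv2
s=get_state();print(s)
for n in("top","side"):
    d=get_image(n);cv2.imwrite(f"pics/{n}0.png",cv2.resize(d["image"][...,::-1],(800,600),interpolation=cv2.INTER_CUBIC))
    print({k:v for k,v in d.items() if k!="image"})
E
```

```text
pics
{'time': 0.0, 'joint_positions': array([ 1.20211687,  0.32183687, -0.07010544,  1.4516776 ,  0.02261389,
        1.37075798, -0.05691213]), 'qd': array([-0.00019619,  0.00174294, -0.00035417,  0.00017685, -0.00042788,
       -0.00049711, -0.00109189]), 'joint_torque': array([ 3.37141892e-04, -4.91291320e+01, -4.03338745e-01, -3.12522447e+01,
       -6.38079084e-02,  4.38318180e-02,  1.92982707e-04]), 'position': array([ 0.24250473, -0.60240906,  0.18465141]), 'tool_rot': array([-3.08241568e+00, -5.97318465e-01,  7.23489842e-04]), 'ft_force': array([ 0.10925034,  0.50697519, -0.14065587]), 'torque': array([-0.02149506, -0.03114993, -0.02422708]), 'grip_width': 0.9969495047540025}
{'fx': 482.16288248638125, 'fy': 482.16288248638125, 'cx': 251.3029326004626, 'cy': 192.3644139339122, 'D': array([-0.19752825,  0.        ,  0.        ,  0.        ,  0.        ]), 'position': array([ 0.26839805, -0.02274264,  1.50311041]), 'rotation': array([-2.18919168,  2.1677371 , -0.13499118])}
{'fx': 356.5976028241151, 'fy': 356.5976028241151, 'cx': 255.97767419612126, 'cy': 193.09536151474856, 'D': array([-0.08798746,  0.        ,  0.        ,  0.        ,  0.        ]), 'position': array([0.31907516, 0.96516884, 0.99536041]), 'rotation': array([-0.21163566,  2.84888049, -1.21560241])}
```

View pics/top0.png

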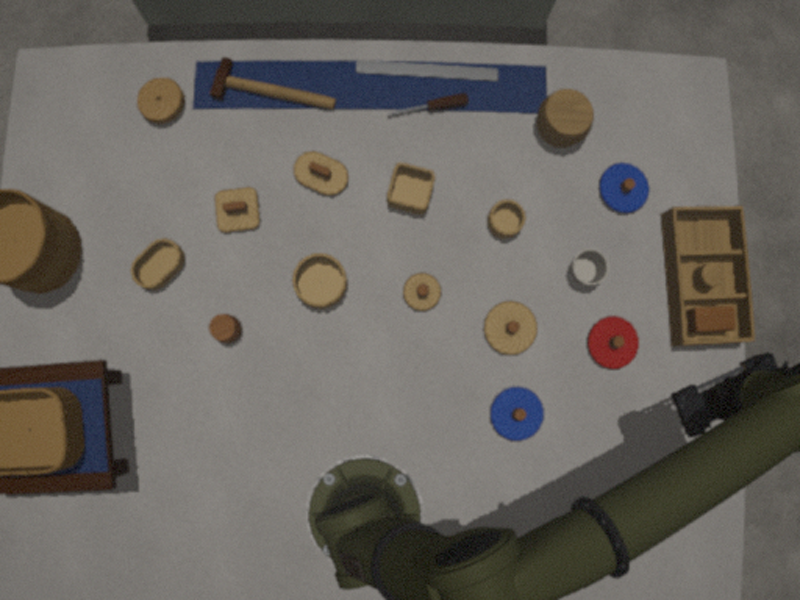

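View pics/side0.png

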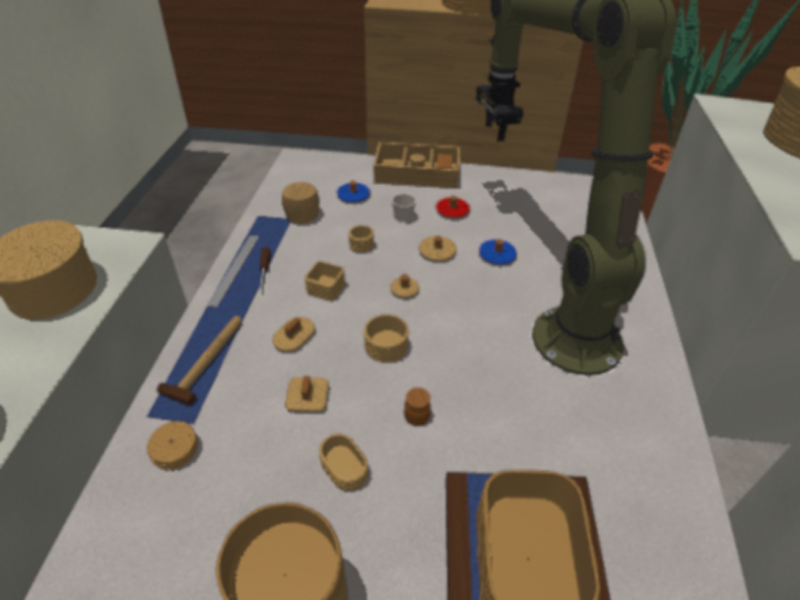

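The overview (800x600 top view) shows these candidates:

| Thing | Pixel in top view | Choice |
|---|---|---|
| Large round lid | straw (510,328); blue (625,188) and (517,413); red (613,342) | The straw one fits. The blue and red ones are look-alikes. |
| Flat straw tub | (161,101) | No wooden knob, so not a lid for this job |
| Straw drum | (566,115) | No wooden knob, so not a lid for this job |
| Small round lid | (422,292) | Small round basket at (506,219) |
| Square lid | (237,210) | Square basket at (411,188) |
| Oval lid | (320,172) | Oval basket at (158,264) |
| Large round basket | (320,280) | |
| Cup | (588,268) | Leave alone |
| Jar | (225,328) | Leave alone |

Next I measure positions and view a confirming crop.

```bash
cat > h.py <<'E'
from bench import *
import cv2, numpy as np
def cast(d,px,z):
    K=np.array([[d["fx"],0,d["cx"]],[0,d["fy"],d["cy"]],[0,0,1]])
    p=cv2.undistortPoints(np.float64(px).reshape(-1,1,2),K,d["D"]).reshape(-1,2)
    r=np.c_[p,np.ones(len(p))]@cv2.Rodrigues(d["rotation"])[0].T
    c=d["position"]; return (c+r*((z-c[2])/r[:,2])[:,None])[:,:2]
# name: seed (800x600 px), rim z, low z
T={"LB":(320,280,.060,0),"LL":(510,328,.018,.008),"SB":(506,219,.050,0),"SL":(422,292,.018,.008),
"QB":(411,188,.055,0),"QL":(237,210,.018,.008),"OB":(158,264,.045,0),"OL":(320,172,.018,.008)}
def mask(im):
    hsv=cv2.cvtColor(im,cv2.COLOR_RGB2HSV); m=((hsv[...,1]>75)&(hsv[...,0]<30)).astype(np.uint8)
    return cv2.morphologyEx(m,cv2.MORPH_CLOSE,np.ones((3,3)))
def centre(d,hull,zt,zb,u):
    top=cast(d,hull,zt)@u; bot=cast(d,hull,zb)@u; c=d["position"][:2]@u
    hi=bot.max() if bot.max()<c else top.max(); lo=bot.min() if bot.min()>c else top.min()
    return (hi+lo)/2, hi-lo
def measure(d,n,seed=None):
    x,y,zt,zb=T[n]
    if seed: x,y=seed
    _,lab=cv2.connectedComponents(mask(d["image"])); x,y=int(x*.64),int(y*.64)
    w=lab[y-4:y+5,x-4:x+5]; w=w[w>0]; l=np.bincount(w).argmax()
    cs,_=cv2.findContours((lab==l).astype(np.uint8),cv2.RETR_EXTERNAL,cv2.CHAIN_APPROX_NONE)
    hull=cv2.convexHull(max(cs,key=cv2.contourArea)).reshape(-1,2)
    P=cast(d,hull,zt)
    if n[0] in "QO": a=np.deg2rad(cv2.minAreaRect((P*1000).astype(np.float32))[2])
    else: a=np.arctan2(*(P.mean(0)-d["position"][:2])[::-1])
    u=np.array([np.cos(a),np.sin(a)]);v=np.array([-u[1],u[0]])
    cu,su=centre(d,hull,zt,zb,u);cv,sv=centre(d,hull,zt,zb,v)
    if n[0]=="O" and sv>su: a+=np.pi/2
    a=(a+np.pi/2)%np.pi-np.pi/2
    return cu*u+cv*v,a,(su,sv)
E
python3 - <<'E'
from h import *
d=get_image("top");im=d["image"]
hsv=cv2.cvtColor(im,cv2.COLOR_RGB2HSV)
for n in T:
    c,a,s=measure(d,n); print(n,(c*1000).round(1),"yaw %.3f"%a,(np.array(s)*1000).round(),"r %.3f"%np.hypot(*c))
    x,y=int(T[n][0]*.64),int(T[n][1]*.64)
    if n[1]=="L":   # knob: redder/darker pixels
        w=((hsv[...,0]<13)&(hsv[...,1]>90)).astype(np.uint8);k=np.zeros_like(w);k[y-14:y+15,x-14:x+15]=1
        p=np.argwhere(w*k)[:,::-1].astype(float)
        if len(p)>9:
            r=cast(d,p,.045).mean(0)*1000;q=cv2.minAreaRect((cast(d,p,.045)*1000).astype(np.float32));print("   knob",len(p),r.round(1),q)
m=im.copy();m[mask(im)>0]=(m[mask(im)>0]//2+np.array([0,120,0],np.uint8))
a=np.hstack([im[70:260,70:390],m[70:260,70:390]]);a=np.vstack([im[70:260,70:390],m[70:260,70:390]])
cv2.imwrite("pics/m.png",cv2.resize(a[...,::-1],None,fx=1.57,fy=1.57))
E
```

```text
LB [458.5  92.1] yaw 0.534 [ 99. 101.] r 0.468
LL [ 371.5 -288. ] yaw -1.194 [104. 105.] r 0.470
SB [ 589.5 -279.1] yaw -0.678 [65. 69.] r 0.652
SL [ 441.9 -110.3] yaw -0.457 [72. 71.] r 0.455
QB [648.3 -86.8] yaw 1.322 [82. 79.] r 0.654
QL [605.1 265.2] yaw 0.126 [85. 84.] r 0.661
   knob 13 [603.4 261.4] ((603.6742553710938, 263.17083740234375), (12.100029945373535, 37.67048263549805), 9.804998397827148)
OB [491.  422.2] yaw -0.771 [ 65. 105.] r 0.648
OL [681.9  95.7] yaw 1.149 [111.  73.] r 0.689
   knob 16 [677.5  98.6] ((675.251953125, 97.563720703125), (38.27341079711914, 11.762040138244629), 54.33253860473633)
```

View pics/m.png

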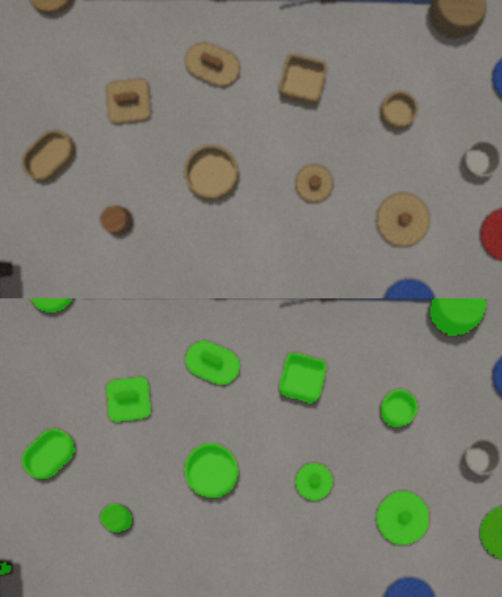

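Run:
```python
from h import *
d=get_image("top");im=d["image"]
_,lab=cv2.connectedComponents(mask(im))
for n in("OB","OL"):
    x,y,zt,zb=T[n];x=int(x*.64);y=int(y*.64)
    w=lab[y-4:y+5,x-4:x+5];l=np.bincount(w[w>0]).argmax()
    cs,_=cv2.findContours((lab==l).astype(np.uint8),cv2.RETR_EXTERNAL,cv2.CHAIN_APPROX_NONE)
    h=cv2.convexHull(max(cs,key=cv2.contourArea))
    m=cv2.moments((cast(d,h,zt)*1000).astype(np.float32));a=.5*np.arctan2(2*m["mu11"],m["mu20"]-m["mu02"])
    u=np.array([np.cos(a),np.sin(a)]);v=np.array([-u[1],u[0]]);h=h.reshape(-1,2)
    cu,su=centre(d,h,zt,zb,u);cv_,sv=centre(d,h,zt,zb,v)
    print(n,a,cu*u+cv_*v,su,sv,[m["m10"]/m["m00"],m["m01"]/m["m00"]])
    e=cv2.fitEllipse((cast(d,h,zt)*1000).astype(np.float32));print(e)
```

```text
OB -0.8660460352785521 [0.49060887 0.42239406] 0.10543572729344777 0.06848150045218482 [487.7881702873726, 416.2324443017478]
((487.6250305175781, 416.05743408203125), (87.92508697509766, 112.18328094482422), 38.38395690917969)
OL 1.1353678084149625 [0.68187894 0.09571438] 0.1108230394395524 0.07276985681985793 [681.2130953995405, 95.7219852539357]
((681.3956909179688, 95.334716796875), (80.20646667480469, 115.85918426513672), 154.62620544433594)
```

```bash
python3 -m jog '[[20,50,0,0],[42,105,0,0],[64,160,0,0],[86,212,0,0],[107,264,0,0],[129,315,0,0],[129,315,-50,0],[129,315,-100,0]]' 1 25
python3 -m jog '[[0,0,-30,0],[0,0,-50,0],[0,0,-62,0],[0,0,-62,0],[0,0,-62,0],[0,0,-62,0],[0,0,-62,0],[0,0,-62,0]]'
```

```text
time: 1.2
position: [0.3727, -0.2878, 0.0854]
tool_rot: [3.081, 0.6, 0.002]
ft_force: [1.0, -0.2, -0.4]
grip_width: 0.999
time: 2.2
position: [0.3719, -0.2881, 0.0241]
tool_rot: [3.084, 0.598, 0.0]
ft_force: [-0.5, -0.5, -0.2]
grip_width: 0.999
```

```bash
python3 -m jog '[[0,0,0,0],[0,0,0,0],[0,0,0,0],[0,0,0,0],[0,0,0,0],[0,0,0,0],[0,0,0,0],[0,0,0,0]]' -1 25
python3 -m jog '[[0,0,20,0],[0,0,50,0],[0,0,90,0],[0,0,120,0],[0,0,120,0],[0,0,120,0],[0,0,120,0],[0,0,120,0]]'
python3 - <<'E'
from h import *
a=[]
for n in("top","side"):
    a.append(get_image(n)["image"])
cv2.imwrite("pics/g1.png",cv2.resize(np.vstack([a[0][120:280,220:480],a[1][90:250,180:440]])[...,::-1],None,fx=1.8,fy=1.8,interpolation=cv2.INTER_CUBIC))
E
```

```text
time: 3.2
position: [0.3718, -0.288, 0.0238]
tool_rot: [3.084, 0.598, -0.0]
ft_force: [0.2, -0.1, -0.0]
grip_width: 0.174
time: 4.2
position: [0.3712, -0.2876, 0.1427]
tool_rot: [-3.083, -0.597, 0.002]
ft_force: [-0.2, -0.3, 1.1]
grip_width: 0.006
```

View pics/g1.png

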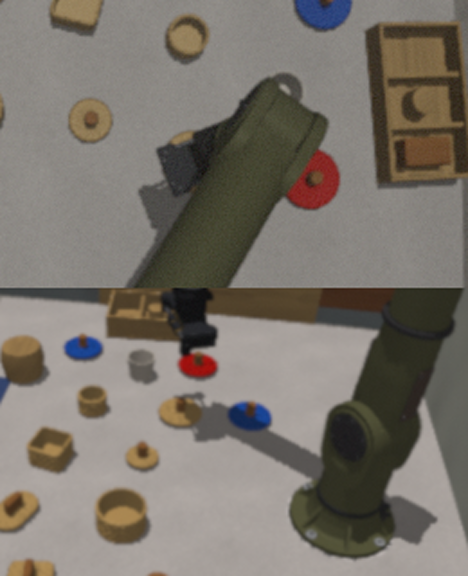

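Run:
```python
from h import *
d=get_image("side");im=d["image"];hsv=cv2.cvtColor(im,cv2.COLOR_RGB2HSV)
n,lab,st,ce=cv2.connectedComponentsWithStats(mask(im))
l=lab[158,280]; print(l,st[l])
cs,_=cv2.findContours((lab==l).astype(np.uint8),cv2.RETR_EXTERNAL,cv2.CHAIN_APPROX_NONE)
h=cv2.convexHull(max(cs,key=cv2.contourArea)).reshape(-1,2)
P=cast(d,h,.013);print("lid side x",P[:,0].min(),P[:,0].max(),"y",P[:,1].min(),P[:,1].max())
for z in(.018,.034,.05):print("knob px",cast(d,[[281,155]],z))
t=get_image("top");print("knob top",[cast(t,[[512*.64,327*.64]],z) for z in(.018,.04,.05)])
cv2.imwrite("pics/g2.png",cv2.resize(im[110:180,220:360][...,::-1],None,fx=4,fy=4,interpolation=cv2.INTER_CUBIC))
```

```text
122 [268 151  24  16 299]
lid side x 0.3188816246266918 0.4215250308599061 y -0.344906939807581 -0.23128192775627254
knob px [[ 0.36609515 -0.30574884]]
knob px [[ 0.3653254  -0.28494313]]
knob px [[ 0.36455565 -0.26413741]]
knob top [array([[ 0.37142878, -0.29160015]]), array([[ 0.36990251, -0.28761737]]), array([[ 0.36920875, -0.28580702]])]
```

View pics/g2.png

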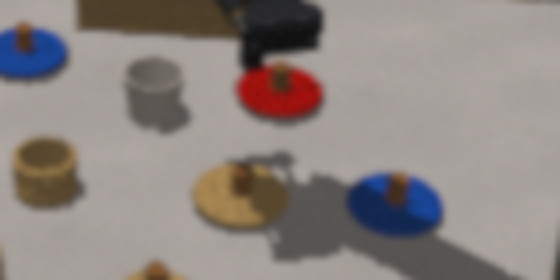

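Run:
```python
from h import *
d=get_image("side");s=get_state();print(s["position"],s["tool_rot"],s["joint_positions"],s["grip_width"])
K=np.array([[d["fx"],0,d["cx"]],[0,d["fy"],d["cy"]],[0,0,1]])
R=cv2.Rodrigues(d["rotation"])[0]
pr=lambda p:cv2.projectPoints(np.float64(p).reshape(-1,1,3),cv2.Rodrigues(R.T)[0],-R.T@d["position"],K,d["D"])[0].reshape(-1,2)
p=s["position"];Rt=cv2.Rodrigues(s["tool_rot"])[0];print(Rt)
print(pr([p,p-.07*Rt[:,2],p+[0,0,-.12],[.37,-.288,.05]]))
q=pr([p])[0]
im=d["image"].copy();x,y=q.round().astype(int)
c=cv2.resize(im[y-45:y+30,x-50:x+50][...,::-1],None,fx=6,fy=6,interpolation=cv2.INTER_CUBIC)
cv2.circle(c,(303,273),4,(0,0,255),1);cv2.imwrite("pics/g3.png",c)
```

```text
[ 0.37173617 -0.28791883  0.14361376] [-3.08401229e+00 -5.97760050e-01  3.00127503e-04] [ 0.92259853 -0.0230062  -0.31401021  1.92656624 -0.00751061  1.23718182
 -0.57676592] 0.00406717778707849
[[ 9.27583926e-01  3.73614789e-01 -2.22580393e-04]
 [ 3.73614824e-01 -9.27583927e-01  1.44181052e-04]
 [-1.52593822e-04 -2.16899361e-04 -9.99999965e-01]]
[[281.28429532 133.69862369]
 [282.42957681 119.37102323]
 [279.458915   156.30696549]
 [280.24240871 151.56359613]]
```

View pics/g3.png

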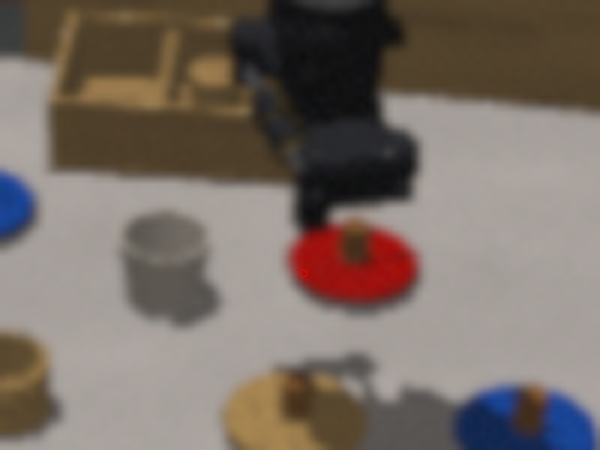

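Run:
```python
from h import *
d=get_image("side")
K=np.array([[d["fx"],0,d["cx"]],[0,d["fy"],d["cy"]],[0,0,1]])
R=cv2.Rodrigues(d["rotation"])[0]
pr=lambda p:cv2.projectPoints(np.float64(p).reshape(-1,1,3),cv2.Rodrigues(R.T)[0],-R.T@d["position"],K,d["D"])[0].reshape(-1,2)
y=np.array([.374,-.928,0]);p=np.array([.2425,-.6024,.1846])
print(pr([p,p+.05*y,p-.05*y,p+[0,0,.07],p+[0,0,.04]])/.64)
im=cv2.imread("pics/side0.png");c=im[60:160,440:560];cv2.imwrite("pics/g4.png",cv2.resize(c,None,fx=5,fy=5,interpolation=cv2.INTER_CUBIC))
```

```text
[[491.69656421 143.9075706 ]
 [485.91218855 136.29080304]
 [497.72604622 151.86313566]
 [494.66886122 122.52776993]
 [493.37869427 131.8261354 ]]
```

View pics/g4.png

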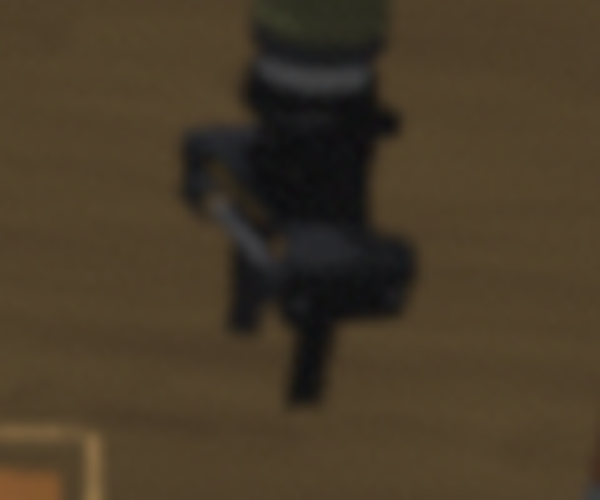

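The visible fingertips sit about 7–8 px above where the reported TCP projects, so the real tips are about 40 mm higher than reported. The shut fingers passed over the knob at a reported 24 mm without touching it, which fits. I'll calibrate with a gentle touch on the knob top (z = 50 mm).

```bash
python3 -m jog '[[0,0,-50,0],[0,0,-90,0],[0,0,-115,0],[0,0,-120,0],[0,0,-121,0],[0,0,-122,0],[0,0,-123,0],[0,0,-124,0]]'
python3 -m jog '[[0,0,-1,0],[0,0,-2,0],[0,0,-3,0],[0,0,-3,0],[0,0,-3,0],[0,0,-3,0],[0,0,-3,0],[0,0,-3,0]]'
```

```text
time: 5.5
position: [0.3721, -0.2883, 0.0203]
tool_rot: [3.083, 0.597, 0.001]
ft_force: [0.6, 0.1, -0.8]
grip_width: 0.003
time: 6.5
position: [0.3718, -0.288, 0.0168]
tool_rot: [3.084, 0.598, -0.0]
ft_force: [-0.0, 0.3, -0.2]
grip_width: 0.006
```

```bash
python3 -m jog '[[0,0,-1,0],[0,0,-2,0],[0,0,-3,0],[0,0,-3,0],[0,0,-3,0],[0,0,-3,0],[0,0,-3,0],[0,0,-3,0]]'
```

```text
time: 7.5
position: [0.3718, -0.288, 0.0138]
tool_rot: [3.084, 0.598, -0.0]
ft_force: [-0.3, 0.4, 0.8]
grip_width: 0.005
```

```bash
python3 -m jog '[[0,0,-1,0],[0,0,-2,0],[0,0,-3,0],[0,0,-3,0],[0,0,-3,0],[0,0,-3,0],[0,0,-3,0],[0,0,-3,0]]'
```

```text
time: 8.5
position: [0.3719, -0.2881, 0.0135]
tool_rot: [3.084, 0.598, -0.001]
ft_force: [-6.1, 4.7, 21.7]
grip_width: 0.006
```

Contact came at a reported 13.5 mm, so true tip height = reported + 36.5 mm. I raise, open, and grasp lower.

```bash
python3 -m jog '[[0,0,20,0],[0,0,50,0],[0,0,50,0],[0,0,50,0],[0,0,50,0],[0,0,50,0],[0,0,50,0],[0,0,50,0]]' 1 25
python3 -m jog '[[0,0,0,0],[0,0,0,0],[0,0,-25,0],[0,0,-50,0],[0,0,-62,0],[0,0,-68,0],[0,0,-71,0],[0,0,-73,0]]'
python3 -m jog '[[0,0,0,0],[0,0,0,0],[0,0,0,0],[0,0,0,0],[0,0,0,0],[0,0,0,0],[0,0,0,0],[0,0,0,0]]' -1 25
```

```text
time: 9.5
position: [0.3717, -0.2879, 0.0606]
tool_rot: [-3.084, -0.598, 0.0]
ft_force: [-0.1, -1.1, 0.8]
grip_width: 0.833
time: 10.5
position: [0.3722, -0.2883, -0.0117]
tool_rot: [3.083, 0.597, 0.001]
ft_force: [-0.4, -0.6, 0.1]
grip_width: 0.996
time: 11.5
position: [0.3718, -0.288, -0.0122]
tool_rot: [3.084, 0.598, -0.0]
ft_force: [-0.1, -0.1, -0.4]
grip_width: 0.269
```

```bash
python3 -m jog '[[0,0,20,0],[0,0,60,0],[0,0,100,0],[0,0,130,0],[20,20,130,0],[40,60,130,0],[60,110,130,0],[80,160,130,0]]'
python3 -m jog '[[10,50,0,0],[10,100,0,0],[10,150,0,0],[7,200,0,0],[7,220,0,0],[7,220,0,0],[7,220,0,0],[7,220,0,0]]'
python3 - <<'E'
from h import *
a=[]
for n in("top","side"):
    a.append(get_image(n)["image"])
cv2.imwrite("pics/g5.png",cv2.resize(np.hstack([a[0][100:300,120:360],a[1][130:330,140:380]])[...,::-1],None,fx=1.65,fy=1.65,interpolation=cv2.INTER_CUBIC))
E
```

```text
time: 12.5
position: [0.452, -0.1266, 0.1177]
tool_rot: [3.084, 0.597, 0.0]
ft_force: [0.3, 0.2, -1.4]
grip_width: 0.266
time: 13.5
position: [0.4588, 0.0904, 0.1176]
tool_rot: [3.085, 0.593, -0.001]
ft_force: [0.4, 0.2, -1.4]
grip_width: 0.268
```

View pics/g5.png

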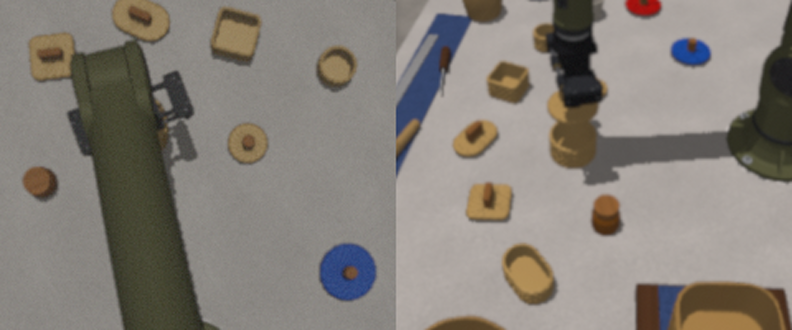

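The large lid hangs level over the large basket (side view at about (577,100), basket rim just below). Lowering it now.

```bash
python3 -m jog '[[0,0,-25,0],[0,0,-50,0],[0,0,-62,0],[0,0,-68,0],[0,0,-72,0],[0,0,-75,0],[0,0,-77,0],[0,0,-77,0]]'
python3 -m jog '[[0,0,0,0],[0,0,0,0],[0,0,0,0],[0,0,0,0],[0,0,0,0],[0,0,0,0],[0,0,0,0],[0,0,0,0]]' 1 25
```

```text
time: 14.6
position: [0.4589, 0.092, 0.0409]
tool_rot: [3.084, 0.598, 0.0]
ft_force: [0.4, 0.1, -0.9]
grip_width: 0.273
time: 15.6
position: [0.4587, 0.092, 0.0408]
tool_rot: [3.084, 0.598, -0.0]
ft_force: [-0.4, 0.1, 0.9]
grip_width: 0.992
```

```bash
python3 -m jog '[[0,0,30,0],[0,0,70,0],[0,-30,80,0],[-5,-80,80,0],[-10,-130,80,0],[-14,-180,80,0],[-17,-202,80,0],[-17,-202,50,0]]'
python3 - <<'E'
from h import *
d=get_image("top");print(d["image"].shape)
for n in("LB",):
    T["LB"]=(320,280,.078,0.02); c,a,s=measure(d,n); print(n,(c*1000).round(1),(np.array(s)*1000).round())
cv2.imwrite("pics/g6.png",cv2.resize(d["image"][100:300,120:360][...,::-1],None,fx=2.5,fy=2.5,interpolation=cv2.INTER_CUBIC))
E
```

```text
time: 16.6
position: [0.4435, -0.1131, 0.0923]
tool_rot: [3.082, 0.59, 0.006]
ft_force: [0.9, 1.1, -0.2]
grip_width: 0.998
(384, 512, 3)
LB [458.1  90.5] [102. 103.]
```

View pics/g6.png

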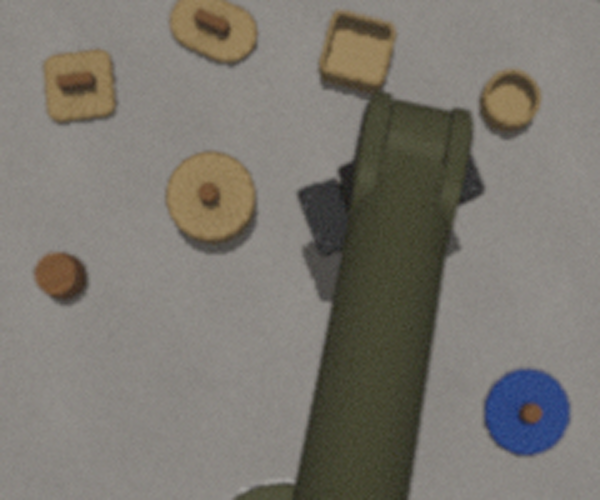

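The large lid sits evenly on its basket (crop (211,197)). Next is the small round lid.

```bash
python3 -m jog '[[0,0,-30,0],[0,0,-60,0],[0,0,-85,0],[0,0,-98,0],[0,0,-102,0],[0,0,-103,0],[0,0,-103,0],[0,0,-103,0]]'
python3 -m jog '[[0,0,0,0],[0,0,0,0],[0,0,0,0],[0,0,0,0],[0,0,0,0],[0,0,0,0],[0,0,0,0],[0,0,0,0]]' -1 25
```

```text
time: 17.65
position: [0.4423, -0.1102, -0.0116]
tool_rot: [3.083, 0.597, 0.001]
ft_force: [-0.1, 0.5, 0.1]
grip_width: 1.002
time: 18.65
position: [0.4418, -0.11, -0.0122]
tool_rot: [3.084, 0.598, -0.0]
ft_force: [-0.6, -0.2, -0.7]
grip_width: 0.266
```

```bash
python3 -m jog '[[0,0,20,0],[0,0,60,0],[0,0,100,0],[20,-23,120,0],[55,-63,120,0],[90,-103,120,0],[125,-143,120,0],[146,-168,120,0]]'
python3 -m jog '[[0,0,0,0],[0,0,0,0],[0,0,-30,0],[0,0,-55,0],[0,0,-66,0],[0,0,-72,0],[0,0,-75,0],[0,0,-76,0]]'
python3 -m jog '[[0,0,0,0],[0,0,0,0],[0,0,0,0],[0,0,0,0],[0,0,0,0],[0,0,0,0],[0,0,0,0],[0,0,0,0]]' 1 25
```

```text
time: 19.65
position: [0.5885, -0.2805, 0.1068]
tool_rot: [-3.085, -0.595, 0.001]
ft_force: [0.6, 0.1, -0.5]
grip_width: 0.269
time: 20.65
position: [0.5882, -0.2781, 0.0325]
tool_rot: [3.083, 0.598, 0.001]
ft_force: [-0.1, -0.5, -0.4]
grip_width: 0.272
time: 21.65
position: [0.5878, -0.278, 0.0318]
tool_rot: [3.084, 0.598, -0.0]
ft_force: [0.2, 0.0, 0.3]
grip_width: 0.988
```

```bash
python3 -m jog '[[0,0,30,0],[0,0,70,0],[0,20,80,0.1],[4,70,80,0.25],[8,125,80,0.42],[12,180,80,0.6],[15,240,80,0.78],[17,300,80,0.95]]'
python3 -m jog '[[0,60,0,0.12],[0,120,0,0.24],[0,180,0,0.3],[0,230,0,0.36],[0,243,0,0.367],[0,243,0,0.367],[0,243,-30,0.367],[0,243,-60,0.367]]'
python3 - <<'E'
from h import *
d=get_image("top")
T["SB"]=(506,219,.068,0.02); c,a,s=measure(d,"SB"); print((c*1000).round(1),(np.array(s)*1000).round())
s=get_image("side")["image"]
cv2.imwrite("pics/g7.png",cv2.resize(np.hstack([d["image"][80:240,220:380],s[80:240,160:320]])[...,::-1],None,fx=2.4,fy=2.4,interpolation=cv2.INTER_CUBIC))
E
```

```text
time: 22.65
position: [0.6048, 0.0236, 0.1121]
tool_rot: [2.464, 1.948, 0.001]
ft_force: [0.8, 0.1, 0.1]
grip_width: 0.999
time: 23.65
position: [0.6064, 0.2614, 0.0513]
tool_rot: [2.077, 2.353, -0.001]
ft_force: [0.9, 0.2, -0.1]
grip_width: 0.995
[ 586.7 -277.7] [67. 71.]
```

View pics/g7.png

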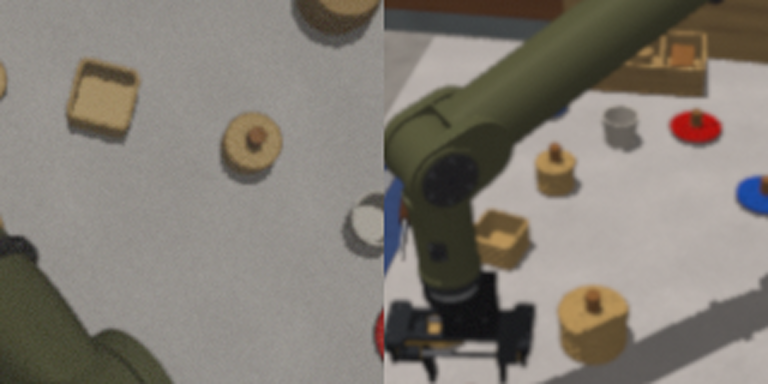

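Both round lids lie flat on their baskets (side crop (556,158) and (593,308)). Next is the square lid.

```bash
python3 -m jog '[[0,0,0,0],[0,0,-20,0],[0,0,-45,0],[0,0,-58,0],[0,0,-62,0],[0,0,-63,0],[0,0,-63,0],[0,0,-63,0]]'
python3 -m jog '[[0,0,0,0],[0,0,0,0],[0,0,0,0],[0,0,0,0],[0,0,0,0],[0,0,0,0],[0,0,0,0],[0,0,0,0]]' -1 25
```

```text
time: 24.75
position: [0.6053, 0.2653, -0.0105]
tool_rot: [2.073, 2.359, 0.002]
ft_force: [-0.0, 0.8, -0.4]
grip_width: 1.0
time: 25.75
position: [0.6049, 0.265, -0.0112]
tool_rot: [2.073, 2.36, 0.0]
ft_force: [1.3, -0.4, -1.0]
grip_width: 0.181
```

```bash
python3 -m jog '[[0,0,20,0],[0,0,60,0],[0,0,100,0],[3,-25,120,-0.03],[9,-75,120,-0.1],[15,-125,120,-0.18],[21,-175,120,-0.25],[28,-230,120,-0.33]]'
python3 -m jog '[[6,-50,0,-0.04],[12,-100,0,-0.048],[15,-122,0,-0.048],[15,-122,0,-0.048],[15,-122,0,-0.048],[15,-122,-20,-0.048],[15,-122,-35,-0.048],[15,-122,-45,-0.048]]'
python3 - <<'E'
from h import *
s=get_image("side")["image"]
cv2.imwrite("pics/g8.png",cv2.resize(s[120:230,150:290][...,::-1],None,fx=4,fy=4,interpolation=cv2.INTER_CUBIC))
E
```

```text
time: 26.75
position: [0.633, 0.0343, 0.1104]
tool_rot: [2.434, 1.985, 0.002]
ft_force: [0.2, -0.5, -1.2]
grip_width: 0.18
time: 27.75
position: [0.6466, -0.0863, 0.0616]
tool_rot: [-2.478, -1.929, 0.003]
ft_force: [0.7, 0.7, -2.1]
grip_width: 0.182
```

View pics/g8.png

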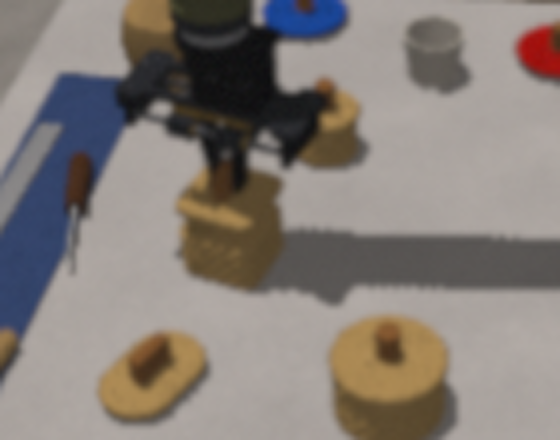

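```bash
python3 -m jog '[[0,0,-10,0],[0,0,-18,0],[0,0,-23,0],[0,0,-26,0],[0,0,-27,0],[0,0,-27,0],[0,0,-27,0],[0,0,-27,0]]'
python3 -m jog '[[0,0,0,0],[0,0,0,0],[0,0,0,0],[0,0,0,0],[0,0,0,0],[0,0,0,0],[0,0,0,0],[0,0,0,0]]' 1 25
```

```text
time: 28.8
position: [0.6479, -0.087, 0.037]
tool_rot: [2.48, 1.928, 0.0]
ft_force: [-0.5, -0.3, -0.5]
grip_width: 0.187
time: 29.8
position: [0.6477, -0.087, 0.0368]
tool_rot: [2.48, 1.928, -0.0]
ft_force: [-0.0, -0.1, 0.1]
grip_width: 0.97
```

```bash
python3 -m jog '[[0,0,30,0],[0,0,70,0],[6,33,80,-0.04],[15,80,80,-0.1],[24,130,80,-0.15],[34,183,80,-0.19],[34,183,60,-0.19],[34,183,25,-0.19]]'
python3 -m jog '[[0,0,-20,0],[0,0,-45,0],[0,0,-62,0],[0,0,-70,0],[0,0,-73,0],[0,0,-73,0],[0,0,-73,0],[0,0,-73,0]]'
python3 -m jog '[[0,0,0,0],[0,0,0,0],[0,0,0,0],[0,0,0,0],[0,0,0,0],[0,0,0,0],[0,0,0,0],[0,0,0,0]]' -1 25
```

```text
time: 30.8
position: [0.6829, 0.097, 0.0624]
tool_rot: [2.649, 1.686, 0.004]
ft_force: [-0.1, -1.0, -0.7]
grip_width: 1.001
time: 31.8
position: [0.6822, 0.0961, -0.0106]
tool_rot: [2.651, 1.684, 0.001]
ft_force: [0.5, 0.3, 0.3]
grip_width: 0.999
time: 32.8
position: [0.6818, 0.096, -0.0112]
tool_rot: [2.652, 1.684, 0.0]
ft_force: [-0.4, 0.7, -1.1]
grip_width: 0.184
```

```bash
python3 -m jog '[[0,0,20,0],[0,0,60,0],[0,0,100,0],[-15,26,120,0.1],[-40,68,120,0.26],[-65,111,120,0.43],[-90,154,120,0.6],[-115,196,120,0.76]]'
python3 -m jog '[[-25,43,0,0.16],[-50,86,0,0.32],[-76,130,0,0.44],[-76,130,0,0.44],[-76,130,0,0.44],[-76,130,-20,0.44],[-76,130,-38,0.44],[-76,130,-45,0.44]]'
python3 - <<'E'
from h import *
s=get_image("side")["image"];t=get_image("top")["image"]
cv2.imwrite("pics/g9.png",cv2.resize(np.hstack([s[220:340,160:280],t[110:230,60:180]])[...,::-1],None,fx=3.3,fy=3.3,interpolation=cv2.INTER_CUBIC))
E
```

```text
time: 33.8
position: [0.5662, 0.2936, 0.1105]
tool_rot: [1.83, 2.552, 0.002]
ft_force: [0.3, 0.3, 0.0]
grip_width: 0.18
time: 34.8
position: [0.4904, 0.42, 0.0611]
tool_rot: [-1.239, -2.885, 0.005]
ft_force: [-0.0, -0.3, -0.8]
grip_width: 0.183
```

View pics/g9.png

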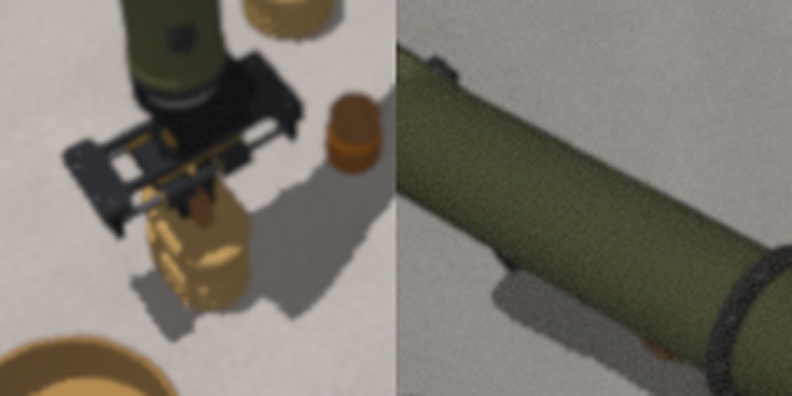

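```bash
python3 -m jog '[[0,0,-12,0],[0,0,-22,0],[0,0,-29,0],[0,0,-33,0],[0,0,-36,0],[0,0,-37,0],[0,0,-37,0],[0,0,-37,0]]'
python3 -m jog '[[0,0,0,0],[0,0,0,0],[0,0,0,0],[0,0,0,0],[0,0,0,0],[0,0,0,0],[0,0,0,0],[0,0,0,0]]' 1 25
python3 -m jog '[[0,0,30,0],[0,0,70,0],[0,0,120,0],[0,0,160,0],[0,-50,160,0],[0,-110,160,0],[0,-170,160,0],[0,-230,160,0]]'
python3 -m jog '[[0,-60,0,0],[0,-120,0,0],[0,-180,0,0],[0,-240,0,0],[0,-300,0,0],[0,-360,0,0],[-40,-400,0,0],[-80,-440,0,0]]'
python3 - <<'E'
from h import *
d=get_image("top");t=d["image"];s=get_image("side")["image"]
for n in("LB","SB","QB","OB"):
    x,y,h,_=T[n]; T[n]=(x,y,h+.01,h); c,a,q=measure(d,n);print(n,(c*1000).round(1),round(a,3),(np.array(q)*1000).round())
cv2.imwrite("pics/g10.png",cv2.resize(np.vstack([t[90:220,70:350],s[130:330,140:420]])[...,::-1],None,fx=1.8,fy=1.8,interpolation=cv2.INTER_CUBIC))
E
```

```text
time: 35.9
position: [0.4909, 0.4221, 0.027]
tool_rot: [1.237, 2.887, 0.001]
ft_force: [-0.6, 0.1, -0.3]
grip_width: 0.179
time: 36.9
position: [0.4907, 0.422, 0.0268]
tool_rot: [1.237, 2.888, 0.0]
ft_force: [-0.4, 0.4, 0.1]
grip_width: 0.965
time: 37.9
position: [0.4906, 0.1902, 0.1866]
tool_rot: [1.237, 2.887, -0.0]
ft_force: [0.2, -1.1, 0.4]
grip_width: 1.001
time: 38.9
position: [0.4098, -0.249, 0.1866]
tool_rot: [1.237, 2.888, 0.001]
ft_force: [1.0, -0.4, -0.6]
grip_width: 0.997
LB [456.4  89.7] 0.528 [107. 104.]
SB [ 584.9 -276.2] -0.68 [77. 72.]
QB [642.5 -85.9] 1.312 [86. 94.]
OB [486.8 417.9] -0.771 [ 79. 111.]
```

View pics/g10.png

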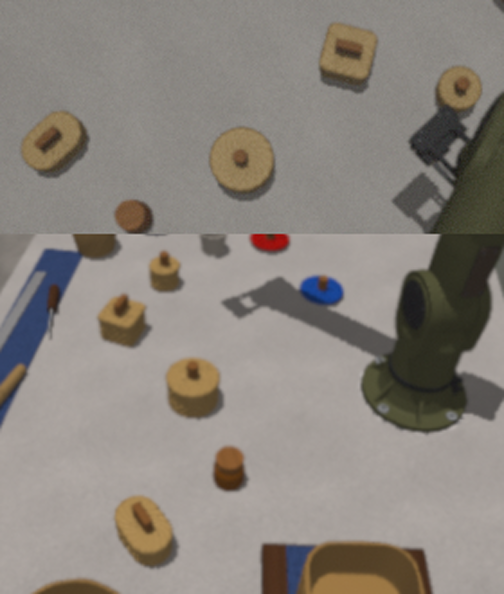

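Run:
```python
from h import *
s=get_image("side")["image"]
f=lambda y,x:cv2.resize(s[y:y+50,x:x+50][...,::-1],(390,300),interpolation=cv2.INTER_CUBIC)
cv2.imwrite("pics/g11.png",np.vstack([np.hstack([f(152,182),f(128,208)]),np.hstack([f(190,222),f(268,194)])]))
```

```text
(no output)
```

View pics/g11.png

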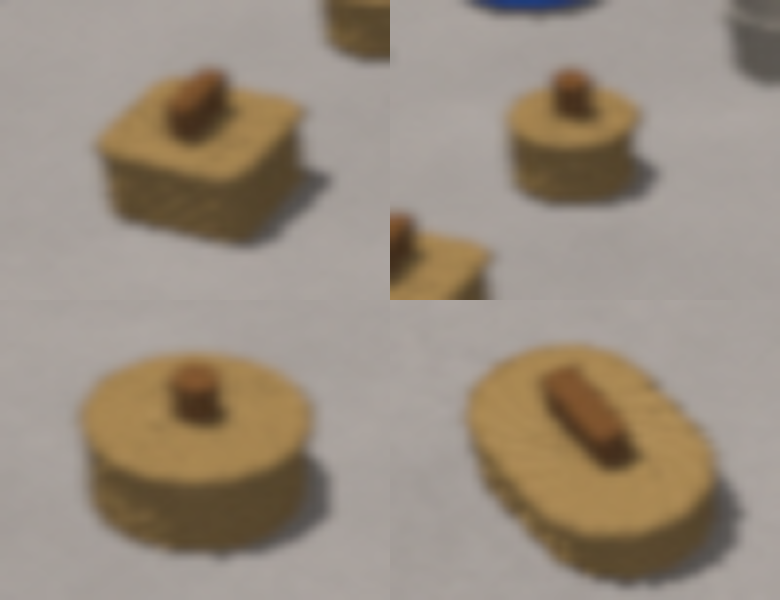

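All four lids lie flat, centred and aligned on their rims, and the arm is clear. Handing in.

```bash
python3 -c "
from bench import *
print(get_state()['time'],abs(get_state()['qd']).max());close_job()"
```

```text
39.05 0.06898281188265541
the job is handed in; nothing more can be done
```

All four lids are on their matching baskets, and I handed the job in at 39 s of the 115 s limit.

- **Last checks:** In the closing pictures every lid lies flat on its rim, with the square and oval lids lined up with their baskets. The jar and the part of the cup in view stand where they were; I didn't measure either of them. The arm was clear of everything but still settling slightly, with joint speeds up to 0.07 rad/s.
- **First grasp missed:** The real fingertips are about 36 mm higher than the reported TCP. The side view showed this, and a light touch on the large lid's knob (about 22 N) confirmed it. I corrected for it in every later grasp.
- **Measurements that disagreed:** The final outline centres are 3–6 mm off the basket positions I measured at the start. I put this down to visible basket wall in the outline. The oval basket's yaw came out as -0.77 and -0.87 rad by two methods, so I placed its lid at -0.81. I judged seated height and level by eye only.

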